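# Shut the seedling chamber and set its gas valve two turns open

## Robot

A 6-joint arm with a two-finger parallel gripper is mounted at the origin on the work surface. World frame = base frame: x ahead of the robot, y to its left, z up, the work surface at z = 0. Lengths are in m, angles in degrees, forces in N, time in s.
With the tool pointing down it reaches from about 0.25 to 0.725 m from the base axis. Payload 9.7 kg.
Tool frame: the origin (TCP) lies at the very end of the fingers, on their centre line; the grasp point (between the pads) lies grasp_offset behind it (grasp_offset is the distance from the TCP to the grasp point, in m); z points along the fingers, y is the line along which they close (so a half turn about z gives the same grasp; the last joint's range is limited). The gripper opens to 85 mm and grips with 20 to 120 N. Pads are 22 mm wide; open, the fingers measure 114 mm over their backs; the gripper's body (76 mm by 85 mm) begins 54 mm behind the grasp point. The pads swing forward as they close: fully open they stand 13 mm farther back than shut.
Start: joints at [-70.359, 4.979, 10.078, 95.1, 0, 90], TCP at [0.185, -0.518, 0.231] pointing down, gripper open.
Joint ranges: [-179.16, 179.16], [-48.56, 103.87], [-65.8, 70.77], [-126.05, 130.52], [-82.76, 87.17], [-180, 180]. Speed limits (degrees/s): [127.2, 127.2, 147.25, 180, 180, 180].

## Interface

Orientations are given as [roll, pitch, yaw] about the fixed x, y, z axes, in that order (R = Rz(yaw) Ry(pitch) Rx(roll)).
In Python, from workcell import get_obs, camera, calibration, job_done, recognise, cut_out, mark_of, grasp_offset gives the robot as it stands.
- The arm moves only by the tool servo_tool, never from a script. Its argument "moves" is a list of rows, each a list of 3 entries, a list of its own where there are three numbers: the turn, a rotation vector about the tool's x, y, z in degrees, then the shift along the tool's x, y, z in m, then the opening in per cent of the stroke, from 0 (shut) to 100 (fully open). In form: [[[ax, ay, az], [x, y, z], claw], ...]. A call has 1 to 12 rows; each row shifts and turns the commanded pose from where the row before left it, along the tool's axes as they then stand; what a row does not reach is not made up. A row lasts 1/10 s, in which the tool goes at most 50 mm and 8.59 degrees, less where a joint would pass 70% of its speed; a pose out of reach is approached as far as the arm can. A call is refused whole if a number of a shift passes 0.05 or a number of a turn 8.59, either way. A call with a gripper value outside its range is refused whole. The fingers move at their own pace and stop on an object; "force" is the grip in N (left out, the last holds). Time passes only in rows, so rows that do not move let the fingers close. It gives the time, the measured TCP pose, the force, the opening and the grip force at its end, in the units of the state.
- get_obs(): the state, without advancing time (a new reading comes with each control period).
- camera(name): name is "scene" or "side" or "wrist"; returns (picture, depth): 420x560x3 uint8, red, green, blue; 420x560 float32, m along the optical axis (not along the pixel's ray), 0 where there is no reading.
- calibration(name): a dict with "camera_matrix" (3x3 intrinsics, pixels), "R" (3x3) and "t" (3): a world point X has camera coordinates R X + t. Camera axes: x right, y down, z forward; pixel columns grow to the right and rows downward; lengths in m; the calibration is good to about 2 mm. A picture is of the moment at which its call begins: read the wrist's pose just before it. calibration takes no time and is no camera call; for the wrist camera it gives the pose at the moment of the call.
- job_done(): hands the job in; it is judged then, once.
Trained networks look in the newest picture that a camera, given by its name, has taken for a name from the list of things; names that differ only in an ending like _2 or _b are one class to them, and where a whole thing is asked for, a point or a joint stands for the part that bears it (a point fixed in the world has none). Each returns a list of dicts, best first, with "score" (0 to 1); they miss things now and then, are a little off and sometimes report something else, mostly with a low value. They report only what shows in the picture. A call takes as long as a camera call.
- recognise(name, camera): "xyz" ([x, y, z] in m, in the coordinates of the camera as it stood for that picture, good to about 4 mm: the middle of the surface that is visible of it).
- cut_out(name, camera): "mask" (420x560 bool, what is visible of it).
- mark_of(name, camera): "xyz" ([x, y, z] in m, in the coordinates of the camera as it stood for that picture, good to about 4 mm: a listed point, or the origin of a listed thing).
The state is a dict: "time": time; "q": joint angles; "qd": joint speeds; "joint_efforts": joint torques, N m; "ee_pos": TCP position; "tcp_rot": TCP orientation; "wrist_force": force on the tool from outside, world axes, zero at the start; "torque": the same for the moment, N m; "opening": finger opening in m; "grasp_force": force on a finger pad.
Only numpy, scipy, OpenCV 4.12 (cv2) and the standard library are available. Lean on these libraries where they do the work, as an engineer would, in place of code of your own. Each camera call takes 0.05 s, during which the arm holds its last target. There are 200 camera calls.

## Task

Gently lower the seedling chamber's lid until it is fully closed. Then take the crank handle of the valve's handwheel, turn the valve clockwise until it is shut against its stop, and back it off exactly two full turns. Finish still gripping the handle there, with the lid still closed, and leave the flask, the tomato and the potted seedling undisturbed.

Things in the scene. Friction and masses are not known exactly. Their poses are not given: they have to be found in the camera images.
- chamber: The fixed bench unit on a 180 x 470 x 8 mm aluminium plate: a white open-topped chamber with seedlings on its left (170 mm in x, 200 mm in y, rim 98 mm above the table, centred at y = +100 mm) and a brass valve with a dark steel handwheel on its right (at x = 0, y = -150 mm), joined by a 14 mm pipe 45 mm above the table. Origin on the table; its x axis points away from the robot at yaw 0, y to the left, z up. Placed anywhere within some cm and yawed.
- lid (a joint): Chamber lid hinge, rad: 0 fully closed (lid level on the rim), grows as it opens upward; starts part open (0.7 to 1.25). The hinge runs along the chamber's far (+x) rim. The lid has a stiff hinge and stays where it is left, also when almost shut; 1 to 3 N square to it, near the free edge, push it down. Best pushed with the closed fingertips on its outer (upper) face and followed round.
- lid_hinge (a point): Hinge end of the lid's outer (upper) face, mid-width: the pivot line lies 10 mm below this point when the lid is closed, parallel to the chamber's y. Its axes turn with the lid: -x runs along the lid to its free edge, z is the outward normal of its outer face.
- lid_edge (a point): Middle of the lid's free edge on its outer (upper) face, 170 mm along the lid from lid_hinge. Same axes as lid_hinge. The lid is 170 x 200 x 10 mm, a white frame (35 mm wide along the free edge, 20 mm at the sides) round a clear pane sunk 3 mm; a 60 mm wide, 6 mm thick finger tab sticks out 20 mm beyond this edge.
- wheel (a joint): Valve handwheel angle, rad: 0 = shut, against a hard stop; grows counter-clockwise seen from above (opening), about 6.28 a turn, up to three turns. Starts 0.4 to 1.2 turns open. It turns with about 3 N at the handle and stays where it is left.
- hub (a point): Centre of the handwheel, on its vertical axis, level with the top of the hub (116 mm above the table). Wheel 112 mm across, three spokes.
- handle_mid (a point): Centre of the crank handle, half-way up: an upright black round grip 18 mm in diameter and 55 mm tall (from 117 to 172 mm above the table) that stands on the wheel's rim 50 mm from the axis and spins freely on its own pin, so it can be gripped from above and carried round in a circle without turning the hand. At joint value 0 it lies from the hub towards the chamber's +x, at value q it lies q counter-clockwise of that.
- handle: The same crank handle; origin at the foot of the grip, 117 mm above the table. It spins about its own upright axis.
- flask: Bystander: green conical flask, 64 mm in diameter and 103 mm tall, loose, on the table just beyond the unit; origin at its underside.
- tomato: Bystander: tomato, 72 mm in diameter and 54 mm tall, loose, on the table just beyond the unit; origin at its underside.
- seedling: Bystander: seedling in a clear 60 mm pot, about 125 mm tall with leaves, loose, on the table just beyond the unit; origin at its underside.

How it is judged (in metres and radians):
On the way, in this order (a step that is already met when the one before it is completed fails the run):
1. the lid is lowered fully closed (value of joint lid below 0.04 rad), for 0.2 s.
2. with the lid closed, the valve is turned shut against its stop (value of joint wheel below 0.08 rad and value of joint lid below 0.04 rad), for 0.2 s.
At the end, for the whole second after the job is handed in: Lid closed (within 0.04 rad); valve at rest two turns (12.57 rad) from its stop, within 0.26 rad (15 degrees); fingers still gripping the crank handle (contact over 2 N, grasp point within 15 mm of its centre horizontally and 35 mm in all) (value of joint lid below 0.04 rad and value of joint wheel between 12.306 and 12.826 rad and velocity of joint wheel between -0.1 and 0.1 rad/s and contact force between the fingers and handle above 2 N and horizontal distance between the grasp point and handle_mid below 0.015 m and distance between the grasp point and handle_mid below 0.035 m); the arm keeps its last pose, push and grip.
It fails at once if the lid is slammed (over 3 rad/s) (velocity of joint lid below -3 rad/s).
It fails at once if the flask is disturbed (moved over 30 mm) (distance of flask from where it was at the start of the episode above 0.03 m).
It fails at once if the tomato is disturbed (moved over 30 mm) (distance of tomato from where it was at the start of the episode above 0.03 m).
It fails at once if the seedling is disturbed (moved over 30 mm) (distance of seedling from where it was at the start of the episode above 0.03 m).
It also fails if it takes over 72 s, if anything falls off the work surface, if the arm or the gripper's body presses on something with over 40 N, if the wrist force passes 120 N, or if a joint passes its speed limit or range.

## Working session

There is one attempt and no reset: what is moved stays moved. The work goes in short steps, Python scripts to look and compute and a tool call to move; the robot and the scene stay as the last step left them, time stands still between calls to the robot, and variables do not carry over. Pictures are saved under pics/ and viewed, at most 10 in all, crops included, and the job is handed in when it is done.

Besides the shell and the picture viewer there is one more tool, called after ">>>" by a JSON object that holds its "name" and its "arguments". servo_tool: Moves the arm, as the interface text tells. Its arguments: {"type":"object","properties":{"moves":{"type":"array"},"force":{"type":"number"}},"required":["moves"]}

```bash
ls; mkdir -p pics; cat > h.py <<'E'
import numpy as np, cv2
from workcell import *
def w(name,cam):
    c=calibration(cam); R=np.array(c["R"]);t=np.array(c["t"])
    return R,t
def marks(names,cam,f=mark_of):
    R,t=w(0,cam); out={}
    for n in names:
        out[n]=[(np.round(R.T@(np.array(d["xyz"])-t),4).tolist(),round(d["score"],2)) for d in f(n,cam)[:2]]
    return out
E
python3 - <<'E'
from h import *
o=get_obs();print(o); print(grasp_offset)
for c in ("scene","side"):
    p,d=camera(c); cv2.imwrite(f"pics/{c}0.png",p[:,:,::-1])
    for k,v in marks(["chamber","lid_hinge","lid_edge","hub","handle_mid","flask","tomato","seedling"],c).items(): print(c,k,v)
print(get_obs()["time"])
E
```

```text
pics
{'time': 0.0, 'q': array([-7.03603210e+01,  5.01186354e+00,  1.00336573e+01,  9.50989903e+01,
        1.03019008e-03,  9.00014997e+01]), 'qd': array([ 0.03997127, -0.02241664,  0.10430182, -0.12357076, -0.00463653,
       -0.15343748]), 'joint_efforts': array([ 8.29573437e-04, -5.20387745e+01,  4.64798069e+01,  1.62384025e-02,
        3.29591740e-05,  1.49703226e-05]), 'ee_pos': array([ 0.18478498, -0.51778625,  0.2305686 ]), 'tcp_rot': array([-1.79922803e+02, -1.02816857e-03,  1.96381780e+01]), 'wrist_force': array([-0.50173775,  0.47779019, -0.51899331]), 'torque': array([ 0.01420558, -0.01107213,  0.01161797]), 'grasp_force': 0.0, 'opening': 0.08559440043408781}
0.0187
scene chamber [([0.6066, 0.0134, 0.2622], 0.67), ([0.562, -0.0888, -0.0032], 0.61)]
scene lid_hinge [([0.6637, 0.0103, 0.1022], 0.65), ([0.7164, -0.1166, -0.0], 0.29)]
scene lid_edge [([0.6077, 0.0134, 0.2629], 0.67)]
scene hub [([0.5603, -0.2354, 0.1117], 0.89)]
scene handle_mid [([0.5746, -0.2838, 0.1424], 0.69), ([0.708, 0.0424, -0.0018], 0.33)]
scene flask [([0.708, 0.0425, -0.0012], 0.93)]
scene tomato [([0.7207, -0.2593, 0.0012], 0.72)]
scene seedling [([0.7128, -0.1154, 0.001], 0.81)]
side chamber [([0.5631, -0.0917, -0.0004], 0.67)]
side lid_hinge [([0.6601, 0.0077, 0.0984], 0.97)]
side lid_edge [([0.6068, 0.0158, 0.265], 0.64)]
side hub [([0.5568, -0.2369, 0.1151], 0.84)]
side handle_mid [([0.5686, -0.2868, 0.1449], 0.69)]
side flask [([0.607, 0.0141, 0.2621], 0.47)]
side tomato [([0.7165, -0.2596, -0.0011], 0.56)]
side seedling [([0.7113, -0.1153, -0.0003], 0.93)]
0.9
```

View pics/scene0.png

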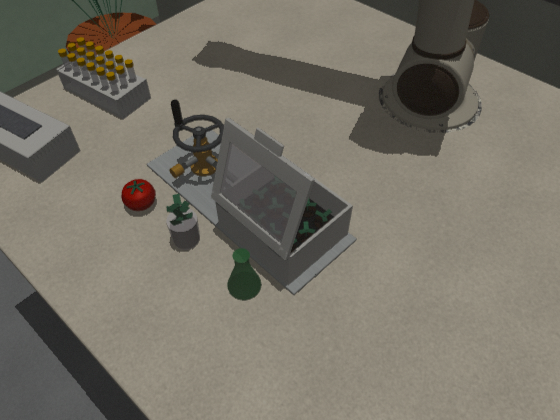

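View pics/side0.png

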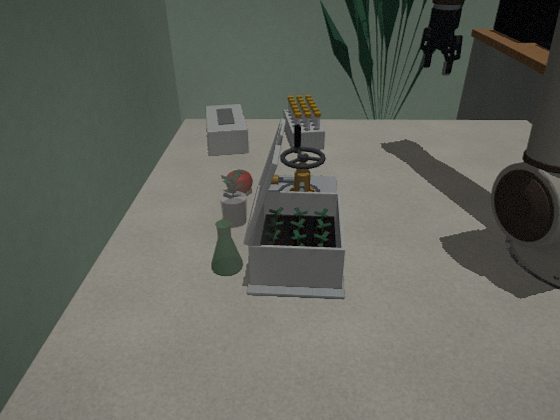

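Both views show the lid about 71° open and leaning towards the robot. The handwheel's handle is on the side away from the chamber, and the flask, seedling and tomato stand beyond the unit. Next I raise the arm, square the tool up and go over.

>>> {"name": "servo_tool", "arguments": {"moves": [[[0,0,6.56],[0,0,-0.045],0],[[0,0,6.56],[0,0,-0.045],0],[[0,0,6.52],[0,0,-0.04],0],[[0,0,0],[0,0,0],0]]}}

```text
time: 1.3
ee_pos: [0.1851, -0.5186, 0.3672]
tcp_rot: [179.5, -0.2, -0.2]
wrist_force: [0.5, -0.1, 0.2]
opening: 0.0283
grasp_force: 0.0
```

>>> {"name": "servo_tool", "arguments": {"moves": [[[0,0,0],[0.04,-0.04,0],0],[[0,0,0],[0.04,-0.04,0],0],[[0,0,0],[0.04,-0.04,0],0],[[0,0,0],[0.04,-0.04,0],0],[[0,0,0],[0.04,-0.04,0],0],[[0,0,0],[0.04,-0.04,0],0],[[0,0,0],[0.04,-0.04,0],0],[[0,0,0],[0.04,-0.04,0],0],[[0,0,0],[0.04,-0.04,0],0],[[0,0,0],[0.04,-0.04,0],0],[[0,0,0],[0.04,-0.04,0],0],[[0,0,0],[0.03,-0.04,0],0]]}}

```text
time: 2.5
ee_pos: [0.6051, -0.0875, 0.3604]
tcp_rot: [180.0, 0.0, 0.0]
wrist_force: [0.6, -0.7, -0.2]
opening: -0.0001
grasp_force: 0.0
```

>>> {"name": "servo_tool", "arguments": {"moves": [[[0,0,0],[0,-0.025,0],0],[[0,0,0],[0,-0.026,0],0],[[0,0,0],[0,0,0],0],[[0,0,0],[0,0,0],0],[[0,0,0],[0,0,0],0]]}}

```text
time: 3.0
ee_pos: [0.6037, -0.0388, 0.3612]
tcp_rot: [180.0, 0.0, -0.0]
wrist_force: [-0.0, -0.1, 0.3]
opening: -0.0002
grasp_force: 0.0
```

```bash
python3 - <<'E'
from h import *
o=get_obs();print(o["ee_pos"],o["time"])
for c in ("wrist","scene"):
    p,d=camera(c); cv2.imwrite(f"pics/{c}1.png",p[:,:,::-1])
    for k,v in marks(["lid_hinge","lid_edge","hub","handle_mid"],c).items(): print(c,k,v)
E
```

```text
[ 0.60369232 -0.0388289   0.36119267] 3.0
wrist lid_hinge [([0.6626, 0.0141, 0.1031], 0.81)]
wrist lid_edge [([0.604, 0.012, 0.2609], 0.89), ([0.7106, 0.0468, -0.0002], 0.61)]
wrist hub [([0.5549, -0.2343, 0.1131], 0.98)]
wrist handle_mid [([0.5704, -0.2828, 0.143], 0.87)]
scene lid_hinge [([0.6627, 0.009, 0.0983], 0.9)]
scene lid_edge [([0.609, 0.0116, 0.2616], 0.78)]
scene hub [([0.5582, -0.2354, 0.1125], 0.64)]
scene handle_mid [([0.5733, -0.2876, 0.1426], 0.78)]
```

View pics/scene1.png

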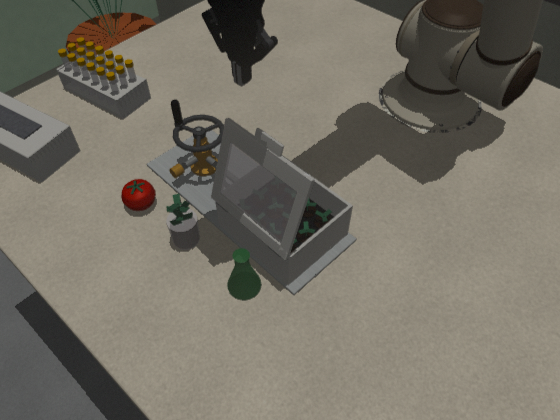

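The gripper at (240,75) is clear above the lid, whose tab is at (268,143). Rows are speed-limited, so I'll use smaller steps to get beyond the lid.

>>> {"name": "servo_tool", "arguments": {"moves": [[[0,0,0],[0.012,-0.013,0],0],[[0,0,0],[0.012,-0.013,0],0],[[0,0,0],[0.012,-0.013,0],0],[[0,0,0],[0.012,-0.013,0],0],[[0,0,0],[0,0,0],0],[[0,0,0],[0,0,0],0]]}}

```text
time: 4.1
ee_pos: [0.6518, 0.0078, 0.3609]
tcp_rot: [-179.8, 0.0, 0.6]
wrist_force: [-0.5, -0.3, 0.1]
opening: 0.0001
grasp_force: 0.0
```

>>> {"name": "servo_tool", "arguments": {"moves": [[[0,0,0],[0,-0.002,0.018],0],[[0,0,0],[0,-0.002,0.018],0],[[0,0,0],[0,0,0.018],0],[[0,0,0],[0,0,0.018],0],[[0,0,0],[0,0,0.018],0],[[0,0,0],[0,0,0.018],0],[[0,0,0],[0,0,0],0],[[0,0,0],[0,0,0],0]]}}

```text
time: 4.9
ee_pos: [0.6511, 0.0103, 0.2542]
tcp_rot: [-179.7, -0.0, 0.8]
wrist_force: [-0.5, -0.2, -0.1]
opening: -0.0002
grasp_force: 0.0
```

```bash
python3 - <<'E'
import numpy as np
r=.16
for pen in (0,):
  last=None
  for th in range(72,-3,-3):
    t=np.radians(th); p=np.array([.6525-r*np.cos(t)+.01*np.sin(t)+.011,.098+r*np.sin(t)+.01*np.cos(t)])
    print(th,p.round(4), None if last is None else (p-last).round(4)); last=p
E
```

```text
72 [0.6236 0.2533] None
69 [0.6155 0.251 ] [-0.0081 -0.0023]
66 [0.6076 0.2482] [-0.0079 -0.0027]
63 [0.5998 0.2451] [-0.0078 -0.0031]
60 [0.5922 0.2416] [-0.0076 -0.0035]
57 [0.5847 0.2376] [-0.0074 -0.0039]
54 [0.5775 0.2333] [-0.0072 -0.0043]
51 [0.5706 0.2286] [-0.007  -0.0047]
48 [0.5639 0.2236] [-0.0067 -0.005 ]
45 [0.5574 0.2182] [-0.0064 -0.0054]
42 [0.5513 0.2125] [-0.0061 -0.0057]
39 [0.5454 0.2065] [-0.0058 -0.006 ]
36 [0.5399 0.2001] [-0.0055 -0.0063]
33 [0.5348 0.1935] [-0.0052 -0.0066]
30 [0.5299 0.1867] [-0.0048 -0.0069]
27 [0.5255 0.1795] [-0.0045 -0.0071]
24 [0.5214 0.1722] [-0.0041 -0.0073]
21 [0.5177 0.1647] [-0.0037 -0.0075]
18 [0.5144 0.157 ] [-0.0033 -0.0077]
15 [0.5115 0.1491] [-0.0029 -0.0079]
12 [0.5091 0.141 ] [-0.0025 -0.008 ]
9 [0.507  0.1329] [-0.002  -0.0081]
6 [0.5054 0.1247] [-0.0016 -0.0082]
3 [0.5042 0.1164] [-0.0012 -0.0083]
0 [0.5035 0.108 ] [-0.0007 -0.0084]
```

>>> {"name": "servo_tool", "arguments": {"moves": [[[0,0,0],[-0.01,0,0],0],[[0,0,0],[-0.01,0,0],0],[[0,0,0],[-0.0075,0,0.001],0],[[0,0,0],[-0.0081,0,0.0023],0],[[0,0,0],[-0.0079,0,0.0027],0],[[0,0,0],[-0.0078,0,0.0031],0],[[0,0,0],[-0.0076,0,0.0035],0],[[0,0,0],[-0.0074,0,0.0039],0],[[0,0,0],[0,0,0],0]]}}

```text
time: 5.8
ee_pos: [0.585, 0.0098, 0.2378]
tcp_rot: [-179.7, -0.1, 0.8]
wrist_force: [0.3, 0.5, 0.9]
opening: -0.0001
grasp_force: 0.0
```

```bash
python3 - <<'E'
from h import *
o=get_obs();print(o["ee_pos"],o["wrist_force"])
c="side"
p,d=camera(c); cv2.imwrite(f"pics/s2.png",p[:,:,::-1])
for k,v in marks(["lid_hinge","lid_edge"],c).items(): print(c,k,v)
E
```

```text
[0.58497873 0.00982649 0.23779018] [0.30227315 0.52202559 0.86501189]
side lid_hinge [([0.659, 0.0061, 0.0994], 0.86), ([0.5576, -0.2361, 0.1123], 0.39)]
side lid_edge [([0.5675, 0.0144, 0.2459], 0.65), ([0.7124, -0.1167, -0.0004], 0.56)]
```

View pics/s2.png

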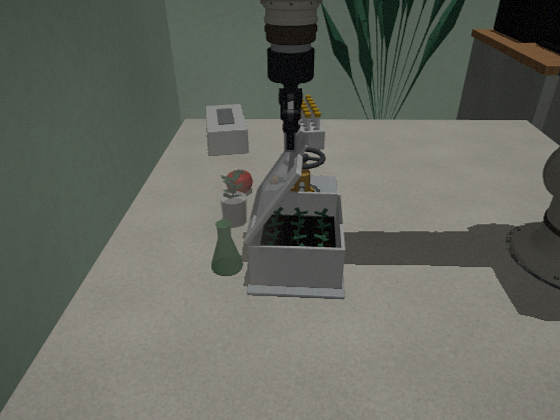

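The fingertip at (291,150) rests on the lid near its free edge, and the lid follows (about 57°). I'll continue the arc.

>>> {"name": "servo_tool", "arguments": {"moves": [[[0,0,0],[-0.0072,0,0.0043],0],[[0,0,0],[-0.007,0,0.0047],0],[[0,0,0],[-0.0067,0,0.005],0],[[0,0,0],[-0.0064,0,0.0054],0],[[0,0,0],[-0.0061,0,0.0057],0],[[0,0,0],[-0.0058,0,0.006],0],[[0,0,0],[-0.0055,0,0.0063],0],[[0,0,0],[-0.0052,0,0.0066],0],[[0,0,0],[-0.0048,0,0.0069],0],[[0,0,0],[-0.0045,0,0.0071],0]]}}

```text
time: 6.95
ee_pos: [0.5258, 0.0093, 0.1782]
tcp_rot: [-179.7, 0.0, 0.8]
wrist_force: [0.4, 0.4, 0.4]
opening: -0.0002
grasp_force: 0.4
```

>>> {"name": "servo_tool", "arguments": {"moves": [[[0,0,0],[-0.0041,0,0.0073],0],[[0,0,0],[-0.0037,0,0.0075],0],[[0,0,0],[-0.0033,0,0.0077],0],[[0,0,0],[-0.0029,0,0.0079],0],[[0,0,0],[-0.0025,0,0.008],0],[[0,0,0],[-0.002,0,0.0081],0],[[0,0,0],[-0.0016,0,0.0082],0],[[0,0,0],[-0.001,0,0.0065],0],[[0,0,0],[0,0,0],0]]}}

```text
time: 7.85
ee_pos: [0.5046, 0.0091, 0.1165]
tcp_rot: [-179.7, 0.1, 0.8]
wrist_force: [0.5, 0.3, 0.3]
opening: 0.0004
grasp_force: 0.0
```

>>> {"name": "servo_tool", "arguments": {"moves": [[[0,0,0],[0,0,0.003],0],[[0,0,0],[0,0,0.003],0],[[0,0,0],[0,0,0.002],0],[[0,0,0],[0,0,0.001],0],[[0,0,0],[0,0,0],0]]}}

```text
time: 8.35
ee_pos: [0.5052, 0.0092, 0.1087]
tcp_rot: [-179.7, -0.0, 0.8]
wrist_force: [-0.1, 0.1, 0.4]
opening: -0.0003
grasp_force: 0.0
```

>>> {"name": "servo_tool", "arguments": {"moves": [[[0,0,0],[0,0,0.001],0],[[0,0,0],[0,0,0.001],0],[[0,0,0],[0,0,0],0]]}}

```text
time: 8.65
ee_pos: [0.5054, 0.0092, 0.1084]
tcp_rot: [-179.7, -0.1, 0.8]
wrist_force: [-5.4, -0.3, 12.9]
opening: -0.0002
grasp_force: 7.0
```

>>> {"name": "servo_tool", "arguments": {"moves": [[[0,0,0],[0,0,0.001],0],[[0,0,0],[0,0,0.001],0],[[0,0,0],[0,0,0],0]]}}

```text
time: 8.95
ee_pos: [0.5054, 0.0092, 0.1083]
tcp_rot: [-179.7, -0.2, 0.8]
wrist_force: [-11.8, -0.5, 26.5]
opening: -0.0002
grasp_force: 14.0
```

>>> {"name": "servo_tool", "arguments": {"moves": [[[0,0,0],[0,0,-0.005],0],[[0,0,0],[0,0,-0.025],0],[[0,0,0],[0,0,-0.03],0],[[0,0,0],[0,0,-0.03],100],[[0,0,0],[0,0,-0.03],100],[[0,0,0],[0.006,0.025,-0.03],100],[[0,0,0],[0.006,0.025,0],100],[[0,0,0],[0.006,0.025,0],100],[[0,0,0],[0.006,0.025,0],100],[[0,0,0],[0.006,0.025,0],100],[[0,0,0],[0.006,0.025,0],100],[[0,0,0],[0.006,0.025,0],100]]}}

```text
time: 10.15
ee_pos: [0.55, -0.1672, 0.2533]
tcp_rot: [-179.6, 0.0, 0.8]
wrist_force: [-0.1, 0.3, -0.1]
opening: 0.0851
grasp_force: 0.0
```

>>> {"name": "servo_tool", "arguments": {"moves": [[[0,0,0],[0.006,0.025,0],100],[[0,0,0],[0.006,0.025,0],100],[[0,0,0],[0.006,0.025,0],100],[[0,0,0],[0.006,0.025,0],100],[[0,0,0],[0,0,0],100],[[0,0,0],[0,0,0],100]]}}

```text
time: 10.75
ee_pos: [0.5752, -0.266, 0.2523]
tcp_rot: [-179.6, 0.0, 0.8]
wrist_force: [-1.5, 1.0, -0.3]
opening: 0.0855
grasp_force: 0.0
```

```bash
python3 - <<'E'
from h import *
o=get_obs();print(o["ee_pos"],o["wrist_force"])
for c in ("wrist","side","scene"):
    p,d=camera(c); cv2.imwrite(f"pics/{c}3.png",p[:,:,::-1])
    for k,v in marks(["lid_hinge","lid_edge","hub","handle_mid"],c).items(): print(c,k,v)
E
```

```text
[ 0.57519403 -0.26596383  0.25233756] [-1.47156521  0.96188687 -0.3275172 ]
wrist lid_hinge []
wrist lid_edge []
wrist hub [([0.5563, -0.2351, 0.1161], 0.59)]
wrist handle_mid [([0.5692, -0.2835, 0.144], 0.78), ([0.5733, -0.282, 0.1191], 0.36)]
side lid_hinge [([0.6525, 0.0072, 0.1069], 0.68), ([0.5677, -0.2856, 0.1154], 0.42)]
side lid_edge [([0.4848, 0.0174, 0.1114], 0.75)]
side hub [([0.5544, -0.2388, 0.1099], 0.89)]
side handle_mid [([0.5679, -0.2847, 0.1456], 0.72)]
scene lid_hinge [([0.6571, 0.0119, 0.1032], 0.61)]
scene lid_edge [([0.4814, 0.0166, 0.108], 0.9)]
scene hub [([0.5567, -0.2394, 0.1139], 0.71)]
scene handle_mid [([0.5734, -0.2862, 0.1439], 0.6)]
```

View pics/wrist3.png

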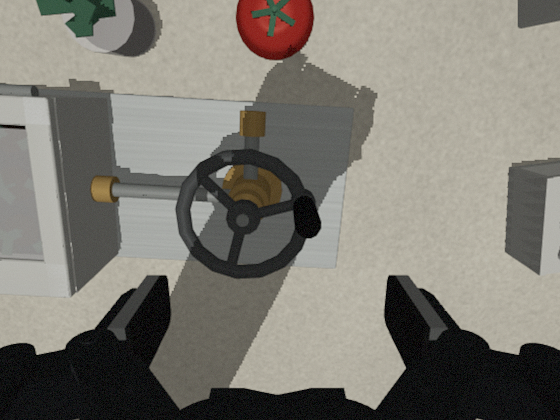

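View pics/side3.png

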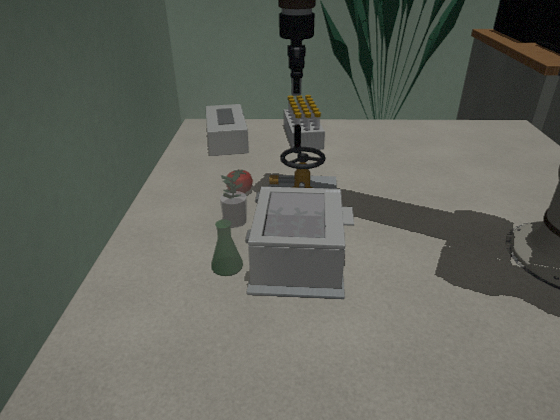

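The lid is closed in the side view. The wrist view shows the handle at (306,215), midway between the fingers. Next I align and descend.

>>> {"name": "servo_tool", "arguments": {"moves": [[[0.4,0,0.8],[-0.0045,0.01,0],100],[[0,0,0],[0,0.009,0.01],100],[[0,0,0],[0,0,0.016],100],[[0,0,0],[0,0,0.016],100],[[0,0,0],[0,0,0.016],100],[[0,0,0],[0,0,0.016],100],[[0,0,0],[0,0,0.016],100],[[0,0,0],[0,0,0.016],100],[[0,0,0],[0,0,0.016],100],[[0,0,0],[0,0,0],100],[[0,0,0],[0,0,0],100]]}}

```text
time: 12.6
ee_pos: [0.5705, -0.2837, 0.1304]
tcp_rot: [-179.2, 0.1, 0.0]
wrist_force: [0.6, -0.4, 0.3]
opening: 0.0856
grasp_force: 0.0
```

>>> {"name": "servo_tool", "arguments": {"moves": [[[-0.8,0,0],[0,0,0],0],[[0,0,0],[0,0,0],0],[[0,0,0],[0,0,0],0],[[0,0,0],[0,0,0],0],[[0,0,0],[0,0,0],0],[[0,0,0],[0,0,0],0],[[0,0,0],[0,0,0],0]], "force": 40}}

```text
time: 13.3
ee_pos: [0.5715, -0.2848, 0.1315]
tcp_rot: [179.8, -0.1, -0.0]
wrist_force: [2.1, -7.6, 1.4]
opening: 0.0169
grasp_force: 39.9
```

```bash
cat > arc.py <<'E'
import sys,numpy as np, json
# arc cx cy x y dtheta n : rows in tool axes (x, -y)
cx,cy,x,y,d,n=map(float,sys.argv[1:7])
a=np.arctan2(y-cy,x-cx); p=np.array([x,y]); print("start",np.degrees(a),"r",np.hypot(x-cx,y-cy))
rows=[]
for i in range(1,int(n)+1):
    t=a+np.radians(d)*i; q=np.array([cx+.05*np.cos(t),cy+.05*np.sin(t)]); s=(q-p).round(4); p=p+s
    rows.append([[0,0,0],[float(s[0]),float(-s[1]),0],0])
print(json.dumps(rows)); print("end",p)
E
python3 - <<'E'
from h import *
o=get_obs();print(o["ee_pos"],o["tcp_rot"],o["wrist_force"],o["opening"],o["grasp_force"])
E
python3 arc.py .5562 -.236 .5705 -.284 -12 12
```

```text
[ 0.571462   -0.28476954  0.13153751] [ 1.79771237e+02 -9.60186747e-02 -6.60042764e-03] [ 2.12903752 -7.64642348  1.4438207 ] 0.016928792188856377 39.85305726528168
start -73.41032874298787 r 0.05008482804203283
[[[0, 0, 0], [-0.0103, 0.0018, 0], 0], [[0, 0, 0], [-0.0104, -0.0002, 0], 0], [[0, 0, 0], [-0.0102, -0.0024, 0], 0], [[0, 0, 0], [-0.0095, -0.0045, 0], 0], [[0, 0, 0], [-0.0083, -0.0064, 0], 0], [[0, 0, 0], [-0.0068, -0.0079, 0], 0], [[0, 0, 0], [-0.005, -0.0092, 0], 0], [[0, 0, 0], [-0.0029, -0.01, 0], 0], [[0, 0, 0], [-0.0009, -0.0104, 0], 0], [[0, 0, 0], [0.0014, -0.0104, 0], 0], [[0, 0, 0], [0.0034, -0.0099, 0], 0], [[0, 0, 0], [0.0055, -0.0089, 0], 0]]
end [ 0.5165 -0.2056]
```

>>> {"name": "servo_tool", "arguments": {"moves": [[[0,0,0],[-0.0103,0.0018,0],0],[[0,0,0],[-0.0104,-0.0002,0],0],[[0,0,0],[-0.0102,-0.0024,0],0],[[0,0,0],[-0.0095,-0.0045,0],0],[[0,0,0],[-0.0083,-0.0064,0],0],[[0,0,0],[-0.0068,-0.0079,0],0],[[0,0,0],[0,0,0],0],[[0,0,0],[0,0,0],0]]}}

```text
time: 14.1
ee_pos: [0.5137, -0.2642, 0.1315]
tcp_rot: [179.9, 0.1, -0.0]
wrist_force: [-9.0, -3.4, 6.1]
opening: 0.017
grasp_force: 40.6
```

>>> {"name": "servo_tool", "arguments": {"moves": [[[0,0,0],[-0.005,-0.0092,0],0],[[0,0,0],[-0.0029,-0.01,0],0],[[0,0,0],[-0.0009,-0.0104,0],0],[[0,0,0],[0.0014,-0.0104,0],0],[[0,0,0],[0.0034,-0.0099,0],0],[[0,0,0],[0.0055,-0.0089,0],0],[[0,0,0],[0,0,0],0],[[0,0,0],[0,0,0],0]]}}

```text
time: 14.9
ee_pos: [0.5185, -0.204, 0.1315]
tcp_rot: [180.0, -0.2, 0.1]
wrist_force: [3.2, -0.4, 6.7]
opening: 0.017
grasp_force: 40.6
```

```bash
cat > s.py <<'E'
from h import *
o=get_obs();print(o["time"],o["ee_pos"].round(4),o["tcp_rot"].round(2),o["wrist_force"].round(1),o["grasp_force"])
E
python3 s.py; python3 arc.py .5562 -.236 .5165 -.2056 -12 10
```

```text
14.9 [ 0.5185 -0.204   0.1315] [ 1.7997e+02 -1.6000e-01  1.2000e-01] [ 3.2 -0.4  6.7] 40.60407203156501
start 142.55716365647257 r 0.05000249993750317
[[[0, 0, 0], [0.0072, -0.0076, 0], 0], [[0, 0, 0], [0.0086, -0.0059, 0], 0], [[0, 0, 0], [0.0097, -0.004, 0], 0], [[0, 0, 0], [0.0102, -0.0019, 0], 0], [[0, 0, 0], [0.0105, 0.0002, 0], 0], [[0, 0, 0], [0.0101, 0.0025, 0], 0], [[0, 0, 0], [0.0095, 0.0044, 0], 0], [[0, 0, 0], [0.0083, 0.0064, 0], 0], [[0, 0, 0], [0.0068, 0.0079, 0], 0], [[0, 0, 0], [0.005, 0.0092, 0], 0]]
end [ 0.6024 -0.2168]
```

```bash
python3 arc.py .5558 -.2373 .5165 -.2056 -12 12
```

```text
start 141.1098047618967 r 0.05049138540384885
[[[0, 0, 0], [0.0078, -0.0071, 0], 0], [[0, 0, 0], [0.0087, -0.0057, 0], 0], [[0, 0, 0], [0.0098, -0.0038, 0], 0], [[0, 0, 0], [0.0103, -0.0016, 0], 0], [[0, 0, 0], [0.0104, 0.0005, 0], 0], [[0, 0, 0], [0.0101, 0.0027, 0], 0], [[0, 0, 0], [0.0094, 0.0047, 0], 0], [[0, 0, 0], [0.0081, 0.0066, 0], 0], [[0, 0, 0], [0.0066, 0.0081, 0], 0], [[0, 0, 0], [0.0047, 0.0093, 0], 0], [[0, 0, 0], [0.0028, 0.0101, 0], 0], [[0, 0, 0], [0.0005, 0.0104, 0], 0]]
end [ 0.6057 -0.2398]
```

>>> {"name": "servo_tool", "arguments": {"moves": [[[0,0,0],[0.0078,-0.0071,0],0],[[0,0,0],[0.0087,-0.0057,0],0],[[0,0,0],[0.0098,-0.0038,0],0],[[0,0,0],[0.0103,-0.0016,0],0],[[0,0,0],[0.0104,0.0005,0],0],[[0,0,0],[0.0101,0.0027,0],0],[[0,0,0],[0.0094,0.0047,0],0],[[0,0,0],[0.0081,0.0066,0],0],[[0,0,0],[0.0066,0.0081,0],0],[[0,0,0],[0.0047,0.0093,0],0]]}}

```text
time: 15.9
ee_pos: [0.6023, -0.2185, 0.1314]
tcp_rot: [179.9, 0.1, 0.0]
wrist_force: [-10.8, -2.0, 12.6]
opening: 0.0169
grasp_force: 41.2
```

>>> {"name": "servo_tool", "arguments": {"moves": [[[0,0,0],[0.0028,0.0101,0],0],[[0,0,0],[0.0005,0.0104,0],0],[[0,0,0],[0,0,0],0],[[0,0,0],[0,0,0],0]]}}

```text
time: 16.3
ee_pos: [0.6058, -0.2391, 0.1314]
tcp_rot: [179.9, 0.0, 0.0]
wrist_force: [-6.4, -1.4, 9.4]
opening: 0.017
grasp_force: 41.0
```

>>> {"name": "servo_tool", "arguments": {"moves": [[[0,0,0],[0,0.002,0],0],[[0,0,0],[0,0.002,0],0],[[0,0,0],[0,0,0],0],[[0,0,0],[0,0,0],0]]}}

```text
time: 16.7
ee_pos: [0.6058, -0.24, 0.1313]
tcp_rot: [-179.8, 0.1, 0.2]
wrist_force: [-7.1, 11.9, 11.7]
opening: 0.017
grasp_force: 41.4
```

>>> {"name": "servo_tool", "arguments": {"moves": [[[0,0,0],[0,0.002,0],0],[[0,0,0],[0,0.001,0],0],[[0,0,0],[0,0,0],0],[[0,0,0],[0,0,0],0],[[0,0,0],[0,0,0],0]]}}

```text
time: 17.2
ee_pos: [0.6058, -0.2404, 0.1314]
tcp_rot: [-179.5, 0.1, 0.3]
wrist_force: [-8.4, 23.4, 13.4]
opening: 0.0166
grasp_force: 42.0
```

```bash
python3 s.py; python3 arc.py .5558 -.2373 .6056 -.240 12 12; python3 arc.py .5558 -.2373 .5159 -.2067 12 12;  python3 - <<'E'
from h import *
camera("side"); print(marks(["lid_hinge","lid_edge"],"side"))
E
```

```text
17.2 [ 0.6058 -0.2404  0.1314] [-1.7953e+02  8.0000e-02  2.8000e-01] [-8.4 23.4 13.4] 41.96567323990166
start -3.1033593217433455 r 0.04987313906302677
[[[0, 0, 0], [-0.0004, -0.0104, 0], 0], [[0, 0, 0], [-0.0027, -0.0101, 0], 0], [[0, 0, 0], [-0.0047, -0.0094, 0], 0], [[0, 0, 0], [-0.0066, -0.0081, 0], 0], [[0, 0, 0], [-0.0081, -0.0066, 0], 0], [[0, 0, 0], [-0.0093, -0.0047, 0], 0], [[0, 0, 0], [-0.0101, -0.0028, 0], 0], [[0, 0, 0], [-0.0104, -0.0005, 0], 0], [[0, 0, 0], [-0.0104, 0.0016, 0], 0], [[0, 0, 0], [-0.0097, 0.0037, 0], 0], [[0, 0, 0], [-0.0088, 0.0057, 0], 0], [[0, 0, 0], [-0.0074, 0.0074, 0], 0]]
end [ 0.517  -0.2058]
start 142.5147775442198 r 0.0502828996777234
[[[0, 0, 0], [-0.0052, 0.0091, 0], 0], [[0, 0, 0], [-0.0035, 0.0098, 0], 0], [[0, 0, 0], [-0.0014, 0.0104, 0], 0], [[0, 0, 0], [0.0008, 0.0104, 0], 0], [[0, 0, 0], [0.003, 0.01, 0], 0], [[0, 0, 0], [0.005, 0.0092, 0], 0], [[0, 0, 0], [0.0068, 0.008, 0], 0], [[0, 0, 0], [0.0083, 0.0063, 0], 0], [[0, 0, 0], [0.0094, 0.0045, 0], 0], [[0, 0, 0], [0.0102, 0.0025, 0], 0], [[0, 0, 0], [0.0104, 0.0002, 0], 0], [[0, 0, 0], [0.0103, -0.0019, 0], 0]]
end [ 0.57   -0.2852]
{'lid_hinge': [([0.6522, 0.0093, 0.1075], 0.76)], 'lid_edge': [([0.4845, 0.0193, 0.1116], 0.87)]}
```

>>> {"name": "servo_tool", "arguments": {"moves": [[[0,0,0],[0,-0.0065,0],0],[[0,0,0],[0,0,0],0],[[0,0,0],[0,0,0],0]]}}

```text
time: 17.65
ee_pos: [0.6059, -0.238, 0.1314]
tcp_rot: [-180.0, 0.1, 0.1]
wrist_force: [-6.0, 2.7, 11.0]
opening: 0.0168
grasp_force: 41.3
```

>>> {"name": "servo_tool", "arguments": {"moves": [[[0,0,0],[-0.0004,-0.0104,0],0],[[0,0,0],[-0.0027,-0.0101,0],0],[[0,0,0],[-0.0047,-0.0094,0],0],[[0,0,0],[-0.0066,-0.0081,0],0],[[0,0,0],[-0.0081,-0.0066,0],0],[[0,0,0],[-0.0093,-0.0047,0],0],[[0,0,0],[-0.0101,-0.0028,0],0],[[0,0,0],[-0.0104,-0.0005,0],0],[[0,0,0],[-0.0104,0.0016,0],0],[[0,0,0],[-0.0097,0.0037,0],0],[[0,0,0],[-0.0088,0.0057,0],0],[[0,0,0],[-0.0074,0.0074,0],0]]}}

```text
time: 18.85
ee_pos: [0.5182, -0.2044, 0.1314]
tcp_rot: [-180.0, -0.1, 0.1]
wrist_force: [2.9, 2.0, 6.0]
opening: 0.0166
grasp_force: 41.0
```

```bash
python3 s.py; python3 arc.py .5558 -.2373 .517 -.2058 12 18|tail -2
```

```text
18.85 [ 0.5182 -0.2044  0.1314] [-1.7997e+02 -1.1000e-01  1.2000e-01] [2.9 2.  6. ] 41.009162790142
[[[0, 0, 0], [-0.0057, 0.0087, 0], 0], [[0, 0, 0], [-0.0038, 0.0098, 0], 0], [[0, 0, 0], [-0.0016, 0.0103, 0], 0], [[0, 0, 0], [0.0005, 0.0105, 0], 0], [[0, 0, 0], [0.0027, 0.0101, 0], 0], [[0, 0, 0], [0.0047, 0.0093, 0], 0], [[0, 0, 0], [0.0066, 0.0081, 0], 0], [[0, 0, 0], [0.0081, 0.0066, 0], 0], [[0, 0, 0], [0.0093, 0.0048, 0], 0], [[0, 0, 0], [0.0101, 0.0027, 0], 0], [[0, 0, 0], [0.0105, 0.0005, 0], 0], [[0, 0, 0], [0.0103, -0.0016, 0], 0], [[0, 0, 0], [0.0097, -0.0037, 0], 0], [[0, 0, 0], [0.0088, -0.0057, 0], 0], [[0, 0, 0], [0.0074, -0.0074, 0], 0], [[0, 0, 0], [0.0057, -0.0087, 0], 0], [[0, 0, 0], [0.0038, -0.0098, 0], 0], [[0, 0, 0], [0.0016, -0.0103, 0], 0]]
end [ 0.6057 -0.24  ]
```

>>> {"name": "servo_tool", "arguments": {"moves": [[[0,0,0],[-0.0057,0.0087,0],0],[[0,0,0],[-0.0038,0.0098,0],0],[[0,0,0],[-0.0016,0.0103,0],0],[[0,0,0],[0.0005,0.0105,0],0],[[0,0,0],[0.0027,0.0101,0],0],[[0,0,0],[0.0047,0.0093,0],0],[[0,0,0],[0.0066,0.0081,0],0],[[0,0,0],[0.0081,0.0066,0],0],[[0,0,0],[0.0093,0.0048,0],0],[[0,0,0],[0.0101,0.0027,0],0],[[0,0,0],[0.0105,0.0005,0],0],[[0,0,0],[0.0103,-0.0016,0],0]]}}

```text
time: 20.05
ee_pos: [0.57, -0.2855, 0.1314]
tcp_rot: [179.9, -0.0, 0.0]
wrist_force: [-2.8, -1.3, 9.2]
opening: 0.017
grasp_force: 41.3
```

>>> {"name": "servo_tool", "arguments": {"moves": [[[0,0,0],[0.0097,-0.0037,0],0],[[0,0,0],[0.0088,-0.0057,0],0],[[0,0,0],[0.0074,-0.0074,0],0],[[0,0,0],[0.0057,-0.0087,0],0],[[0,0,0],[0.0038,-0.0098,0],0],[[0,0,0],[0.0016,-0.0103,0],0],[[0,0,0],[0,0,0],0],[[0,0,0],[0,0,0],0]]}}

```text
time: 20.85
ee_pos: [0.6059, -0.238, 0.1314]
tcp_rot: [-180.0, 0.1, 0.1]
wrist_force: [-6.7, 2.5, 10.7]
opening: 0.0171
grasp_force: 41.4
```

>>> {"name": "servo_tool", "arguments": {"moves": [[[0,0,0],[-0.0004,-0.0104,0],0],[[0,0,0],[-0.0027,-0.0101,0],0],[[0,0,0],[-0.0047,-0.0094,0],0],[[0,0,0],[-0.0066,-0.0081,0],0],[[0,0,0],[-0.0081,-0.0066,0],0],[[0,0,0],[-0.0093,-0.0047,0],0],[[0,0,0],[-0.0101,-0.0028,0],0],[[0,0,0],[-0.0104,-0.0005,0],0],[[0,0,0],[-0.0104,0.0016,0],0],[[0,0,0],[-0.0097,0.0037,0],0],[[0,0,0],[-0.0088,0.0057,0],0],[[0,0,0],[-0.0074,0.0074,0],0]]}}

```text
time: 22.05
ee_pos: [0.5182, -0.2043, 0.1314]
tcp_rot: [-180.0, -0.1, 0.1]
wrist_force: [2.2, 1.8, 6.9]
opening: 0.0171
grasp_force: 41.0
```

>>> {"name": "servo_tool", "arguments": {"moves": [[[0,0,0],[-0.0057,0.0087,0],0],[[0,0,0],[-0.0038,0.0098,0],0],[[0,0,0],[-0.0016,0.0103,0],0],[[0,0,0],[0.0005,0.0105,0],0],[[0,0,0],[0.0027,0.0101,0],0],[[0,0,0],[0.0047,0.0093,0],0],[[0,0,0],[0.0066,0.0081,0],0],[[0,0,0],[0.0081,0.0066,0],0],[[0,0,0],[0.0093,0.0048,0],0],[[0,0,0],[0.0101,0.0027,0],0],[[0,0,0],[0.0105,0.0005,0],0],[[0,0,0],[0.0103,-0.0016,0],0]]}}

```text
time: 23.25
ee_pos: [0.57, -0.2855, 0.1314]
tcp_rot: [179.9, -0.0, 0.0]
wrist_force: [-3.4, 0.3, 10.1]
opening: 0.0169
grasp_force: 41.3
```

>>> {"name": "servo_tool", "arguments": {"moves": [[[0,0,0],[0.0097,-0.0037,0],0],[[0,0,0],[0.0088,-0.0057,0],0],[[0,0,0],[0.0074,-0.0074,0],0],[[0,0,0],[0.0057,-0.0087,0],0],[[0,0,0],[0.0038,-0.0098,0],0],[[0,0,0],[0.0016,-0.0103,0],0],[[0,0,0],[0,0.001,0],0],[[0,0,0],[0,0,0],0],[[0,0,0],[0,0,0],0],[[0,0,0],[0,0,0],0]]}}

```text
time: 24.25
ee_pos: [0.6058, -0.2392, 0.1314]
tcp_rot: [-180.0, 0.1, 0.1]
wrist_force: [-6.2, 3.4, 11.6]
opening: 0.0165
grasp_force: 41.4
```

```bash
python3 s.py; python3 - <<'E'
from h import *
p,d=camera("side"); cv2.imwrite("pics/end.png",p[:,:,::-1]); print(marks(["lid_hinge","lid_edge","handle_mid","hub"],"side"))
p,d=camera("scene"); cv2.imwrite("pics/end2.png",p[:,:,::-1]);print(marks(["lid_edge","handle_mid","flask","tomato","seedling"],"scene"))
E
```

```text
24.25 [ 0.6058 -0.2392  0.1314] [-1.7997e+02  7.0000e-02  9.0000e-02] [-6.2  3.4 11.6] 41.42104751430452
{'lid_hinge': [([0.6543, 0.0079, 0.1057], 0.96)], 'lid_edge': [([0.4831, 0.0193, 0.1119], 0.74)], 'handle_mid': [([0.6055, -0.2369, 0.116], 0.61), ([0.6048, -0.2396, 0.1465], 0.41)], 'hub': [([0.5566, -0.2389, 0.1101], 0.77)]}
{'lid_edge': [([0.4788, 0.0175, 0.1096], 0.55), ([0.6111, -0.2414, 0.1443], 0.51)], 'handle_mid': [([0.6101, -0.2406, 0.1473], 0.48), ([0.7075, 0.0446, -0.0005], 0.25)], 'flask': [([0.7076, 0.0417, -0.002], 0.88)], 'tomato': [([0.5623, -0.0869, -0.0017], 0.3)], 'seedling': [([0.7135, -0.1164, 0.0027], 0.68)]}
```

View pics/end2.png

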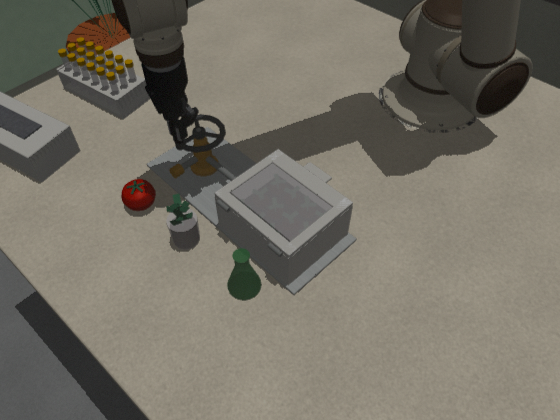

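The lid is closed, the gripper holds the handle at (185,125), and the flask, tomato and seedling are where they started. I'm handing the job in.

```bash
python3 -c "
from workcell import *
print(job_done())"
```

```text
the job is handed in; nothing more can be done
None
```

I handed the job in at about 24 s (limit 72 s): the lid is closed, and the valve was shut against its stop and backed off two turns. The handle is still gripped at about 41 N. The flask, tomato and seedling look undisturbed, but the hand-in returned no verdict.

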